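# Check the kiln catch and hold the drop-down door open

## Task

Open the little kiln's drop-down door and hold it for me while I reach in for the fired tiles. First give the handle a tug, before touching the catch, to feel whether the door is caught; if it is, let the door go back and turn the round catch knob on the roof about a quarter turn clockwise (seen from above) to release it. Then pull the door all the way down and finish while still holding it down by its handle, since it springs shut if let go; leave the tile, jar and hammer on the bench undisturbed.

Things in the scene. Friction and masses are not known exactly. Their poses are not given: they have to be found in the camera images.
- kiln: Benchtop electric kiln, fixed to the bench: grey steel case 260 deep (its x) x 300 wide (its y) x 250 high; black controller box, 45 thick, on its -y side; cream vent bung (18 high) at the rear of the roof. Origin: centre of its underside on the bench. Its own -x axis points out of the front, where the drop-down door is; z up.
- kiln_door (a joint): Bottom-hinged front door, grey steel, 282 wide x 175 high x 35 thick. 0 = shut, grows as its top swings out and down, 1.45 = stop, almost level. A spring always pulls it shut: 2 N at the handle starts it, 2 to 4 N keep it fully down. While the catch holds, the door only rattles: it gives 0.02 to 0.07 rad (5 to 15 mm at the handle), then stops hard.
- kiln_hinge (a point): Middle of the door's hinge line, 160 in front of the kiln's origin and 62 above the bench; the line runs along the kiln's y axis. It does not move. With the door shut the handle bar lies 223 straight above this line, and it swings about the line with the door.
- kiln_handle: Door handle: round bar 14 thick, black sleeve, 110 long between two upright arms; moves with the door. Origin: middle of the bar; its y axis runs along the bar. Door shut: 285 above the bench, 35 above the roof, 50 above the door's top edge, 30 in front of the case, so it can be gripped from above, across the bar, and stays so all the way down (about 90 above the bench); the bar can turn between the fingers.
- catch_knob_center (a point): Centre of the round black catch knob that stands upright on the kiln's roof near its front corner (113 in front of the kiln's origin, 100 to its +y side). The knob is 34 in diameter and 32 high, from 262 to 294 above the bench, its centre at 278; the washer on the roof under it reaches 254. This point does not turn.
- catch_knob (a joint): Turn of that knob, 0 as found, up to 1.8, clockwise from above only; stiff (0.1 N m), stays where left. It drives a cam hidden in the case that may or may not be holding the door's keeper. The knob is round, unmarked and fixed at any angle, so neither its looks nor this value tells: only a tug does. If caught, 1.2 to 1.6 rad clockwise frees the door for certain.
- green_tile: Loose green glazed clay tile, 100 x 100 x 15, lying on the bench beyond the reach of the open door. Origin: centre of its underside.
- glaze_jar: Blue glaze jar with a white lid, 72 in diameter, 85 high, standing on the bench beyond the reach of the open door. Origin: centre of its underside.
- tile_hammer: Tile hammer with a wooden handle and dark steel head, 240 long, lying on the bench beyond the reach of the open door, near the tile. Origin: middle of its length, at its underside; its x axis runs from handle to head.
Not all that is in view belongs to the job. Several things have the shape of the glaze_jar; the one meant has the colours described above.

How it is judged:
On the way, in this order (a step that is already met when the one before it is completed fails the run):
1. the door has been tugged by its handle, taking up the play, with the knob still as found (value of joint kiln_door above 0.015 rad and contact force between the fingers and kiln_handle above 0.5 N and value of joint catch_knob below 0.3 rad), for 0.2 s.
2. the door is free of the catch and on its way down (value of joint kiln_door above 0.4 rad), for 0.1 s.
At the end, for the whole second after the job is handed in: The door is down at 1.25 rad or more (stop 1.45) and at rest, held there against its spring by the fingers on its handle (contact over 1 N); tile, jar and hammer within 30 mm of where they were and not tipped (value of joint kiln_door above 1.25 rad and velocity of joint kiln_door between -0.1 and 0.1 rad/s and contact force between the fingers and kiln_handle above 1 N and not (distance of green_tile from where it was at the start of the episode above 0.03 m or angle between green_tile's own z axis and vertical above 0.35 rad) and not (distance of glaze_jar from where it was at the start of the episode above 0.03 m or angle between glaze_jar's own z axis and vertical above 0.35 rad) and not (distance of tile_hammer from where it was at the start of the episode above 0.03 m or angle between tile_hammer's own z axis and vertical above 0.35 rad)); the arm keeps its last pose, push and grip.
It fails at once if the tile is pushed more than 30 mm or tipped (distance of green_tile from where it was at the start of the episode above 0.03 m or angle between green_tile's own z axis and vertical above 0.35 rad).
It fails at once if the jar is pushed more than 30 mm or tipped (distance of glaze_jar from where it was at the start of the episode above 0.03 m or angle between glaze_jar's own z axis and vertical above 0.35 rad).
It fails at once if the hammer is pushed more than 30 mm or tipped (distance of tile_hammer from where it was at the start of the episode above 0.03 m or angle between tile_hammer's own z axis and vertical above 0.35 rad).
It also fails if it takes over 67 s, if anything falls off the work surface, if the arm or the gripper's body presses on something with over 40 N, if the wrist force passes 120 N, or if a joint passes its speed limit or range.

## Robot

A 7-joint arm with a two-finger parallel gripper is mounted at the origin on the work surface. World frame = base frame: x ahead of the robot, y to its left, z up, the work surface at z = 0. Lengths are in m, angles in rad, forces in N, time in s.
With the tool pointing down it reaches from about 0.4 to 0.85 m from the base axis. Payload 6.9 kg.
Tool frame: the origin (TCP) lies at the very end of the fingers, on their centre line; the grasp point (between the pads) lies 19 mm behind it; z points along the fingers, y is the line along which they close (so a half turn about z gives the same grasp; the last joint's range is limited). The gripper opens to 85 mm and grips with 20 to 120 N. Pads are 22 mm wide; open, the fingers measure 114 mm over their backs; the gripper's body (76 mm by 85 mm) begins 54 mm behind the grasp point. The pads swing forward as they close: fully open they stand 13 mm farther back than shut.
Start: joints at [-1.091, 0.507, -0.238, 1.5, 0.126, 1.149, -0.155], TCP at [0.229, 0.582, 0.231] pointing down, gripper open.
Joint ranges: [-3.08, 3.08], [-0.24, 2.05], [-1.43, 1.35], [0, 2.5], [-1.52, 4.66], [0.17, 1.96], [-2.89, 2.89]. Speed limits (rad/s): [2.39, 2.39, 3.14, 3.14, 3.14, 3.14, 3.14].

## Interface

Orientations are given as [roll, pitch, yaw] about the fixed x, y, z axes, in that order (R = Rz(yaw) Ry(pitch) Rx(roll)).
In Python, from rig import bot gives the robot as it stands. The module is installed in compiled form; this text tells all that it offers.
- The arm moves only by the tool step_arm, never from a script. Its argument "motion" is a list of rows, each a list of 3 entries, a list of its own where there are three numbers: the closure, from 0 (fully open) to 1 (shut), then the shift along the world's x, y, z normalised to -1 to 1, where 1 is 0.03 m, then the turn about the world's z normalised to -1 to 1, where 1 is 0.1 rad. A call has 1 to 12 rows; each row shifts and turns the commanded pose from where the row before left it; what a row does not reach is not made up. A row lasts 1/10 s, in which the tool goes at most 50 mm and 8.59 degrees, less where a joint would pass 70% of its speed; a pose out of reach is approached as far as the arm can. A call with a number of a shift or a turn outside -1 to 1 is refused whole. A call with a gripper value outside its range is refused whole. The fingers move at their own pace and stop on an object; the grip force is fixed at half the most. Time passes only in rows, so rows that do not move let the fingers close. It gives the time, the measured TCP pose, the force, the opening and the grip force at its end, in the units of the state.
- bot.observe(): the state, without advancing time (a new reading comes with each control period).
- bot.camera(name): name is "scene" or "top"; returns a dict with "img" (400x640x3 uint8, red, green, blue), "fx", "fy", "cx", "cy" (pixels), "dist" ([k1, k2, p1, p2, k3] as OpenCV has them; the pictures are not rectified), "camera_from_world" (4x4, takes a point from world to camera coordinates). Camera axes: x right, y up, looking along -z (the intrinsics and any distortion apply to the point x, -y, -z); pixel columns grow to the right and rows downward; lengths in m; the calibration is good to about 2 mm. A picture is of the moment at which its call begins. There is no depth.
- bot.finish_job(): hands the job in; it is judged then, once.
The state is a dict: "time": time; "qpos": joint angles; "joint_velocities": joint speeds; "effort": joint torques, N m; "ee_pos": TCP position; "ee_rot": TCP orientation; "wrist_force": force on the tool from outside, world axes, zero at the start; "moment": the same for the moment, N m; "opening": opening from 0.0 (shut) to 1.0 (fully open); "grasp_force": force on a finger pad.
Only numpy, scipy, OpenCV 4.12 (cv2) and the standard library are available. Lean on these libraries where they do the work, as an engineer would, in place of code of your own. Each camera call takes 0.05 s, during which the arm holds its last target. There are 200 camera calls.

## Working session

There is one attempt and no reset: what is moved stays moved. The work goes in short steps, Python scripts to look and compute and a tool call to move; the robot and the scene stay as the last step left them, time stands still between calls to the robot, and variables do not carry over. Pictures are saved under pics/ and viewed, at most 10 in all, crops included, and the job is handed in when it is done.

Besides the shell and the picture viewer there is one more tool, called as a command line: name --argument value ..., lists and objects as JSON in quotes. step_arm: Moves the arm, as the interface text tells. Scaled input: -1 to 1 covers 0.03 m each way for a shift and 0.1 rad each way for a turn. Its arguments: {"type":"object","properties":{"motion":{"type":"array"}},"required":["motion"]}

```bash
mkdir -p pics; python3 - <<'E'
from rig import bot
import cv2
for n in("scene","top"):
    c=bot.camera(n); cv2.imwrite(f"pics/{n}0.png",c["img"][:,:,::-1])
    print(n,c["fx"],c["fy"],c["cx"],c["cy"],c["dist"],c["camera_from_world"].round(3).tolist() if hasattr(c["camera_from_world"],'round') else c["camera_from_world"])
print(bot.observe())
E
```

```text
scene 396.8262306856699 396.8262306856699 317.91244110563736 199.55507093370238 [-0.06867399  0.          0.          0.          0.        ] [[-0.118, 0.993, -0.006, 0.091], [-0.551, -0.061, 0.832, 0.116], [0.826, 0.102, 0.554, -1.529], [0.0, 0.0, 0.0, 1.0]]
top 492.87821855641675 492.87821855641675 325.1538672783267 203.37365966410093 [-0.14885962  0.          0.          0.          0.        ] [[0.003, -1.0, 0.006, -0.031], [0.995, 0.003, 0.104, -0.508], [-0.104, 0.006, 0.995, -1.302], [0.0, 0.0, 0.0, 1.0]]
{'time': 0.1, 'qpos': array([-1.09048239,  0.50823986, -0.23750095,  1.50104173,  0.12570709,
        1.14887257, -0.15476095]), 'joint_velocities': array([-0.0002355 , -0.0029315 ,  0.00046248, -0.00538241,  0.00088755,
        0.00099988, -0.00133347]), 'effort': array([-5.38658816e-03, -6.21834898e+01, -2.19478123e+00, -2.50202519e+01,
        1.25039773e-02,  7.77737849e-03, -2.24246571e-05]), 'ee_pos': array([0.22873405, 0.5811627 , 0.23052111]), 'ee_rot': array([-3.14001878e+00,  4.83567555e-05,  2.76680675e+00]), 'wrist_force': array([-0.14758137,  0.20086412,  0.33525418]), 'moment': array([ 0.00452525,  0.00224778, -0.00618152]), 'grasp_force': 0.0, 'opening': 1.0023365908333848}
```

View pics/scene0.png

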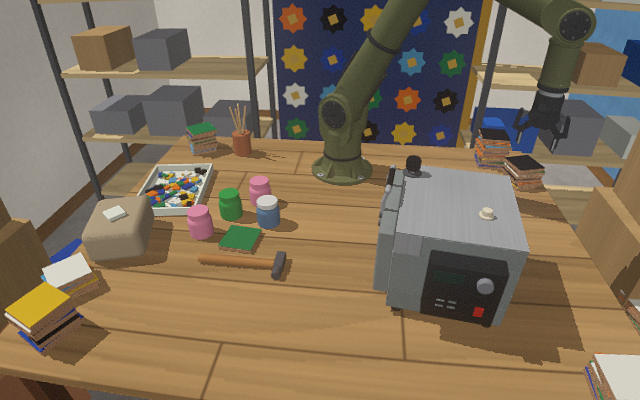

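View pics/top0.png

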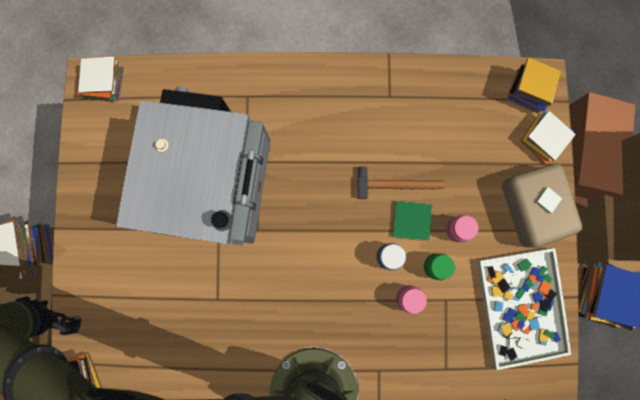

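The scene view shows the kiln at right, its door facing left. In the top view the knob is near (221,219), the handle bar near (248,176), and the blue jar, hammer and tile are at x≈355–445 px. I'll enlarge the kiln.

```bash
python3 - <<'E'
import cv2
i=cv2.imread("pics/top0.png")[85:255,105:285]
cv2.imwrite("pics/crop.png",cv2.resize(i,None,fx=3.5,fy=3.5,interpolation=cv2.INTER_CUBIC))
E
```

```text
(no output)
```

View pics/crop.png

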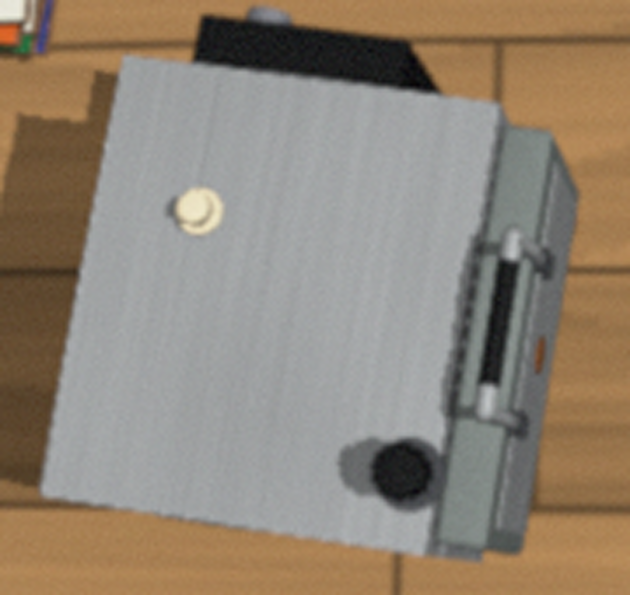

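```bash
cat > h.py <<'E'
import numpy as np,cv2
from rig import bot
def cal(n):
    c=bot.camera(n);K=np.array([[c["fx"],0,c["cx"]],[0,c["fy"],c["cy"]],[0,0,1.]])
    M=np.diag([1,-1,-1,1.])@np.array(c["camera_from_world"]);return c["img"],K,np.array(c["dist"]),M
def proj(P,K,d,M): return cv2.projectPoints(np.array(P,float).reshape(-1,1,3),cv2.Rodrigues(M[:3,:3])[0],M[:3,3],K,d)[0][:,0]
def ray(px,z,K,d,M):
    u=cv2.undistortPoints(np.array([[px]],float),K,d)[0,0];r=M[:3,:3].T@np.array([*u,1]);o=-M[:3,:3].T@M[:3,3]
    return o+r*(z-o[2])/r[2]
E
python3 - <<'E'
from h import *
from scipy.optimize import least_squares
_,K,d,M=cal("top")
px=np.array([(123,57),(500,104),(42,495),(432,553),(402,472),(499,321)])/3.5+[105,85]
L=np.array([(.13,-.15,.25),(-.13,-.15,.25),(.13,.15,.25),(-.13,.15,.25),(-.113,.1,.294),(-.16,0,.289)])
def W(p,L):
    c,s=np.cos(p[2]),np.sin(p[2]);return np.c_[p[0]+c*L[:,0]-s*L[:,1],p[1]+s*L[:,0]+c*L[:,1],L[:,2]]
r=least_squares(lambda p:(proj(W(p,L),K,d,M)-px).ravel(),[.6,.4,1.57])
print(r.x,r.fun.round(1))
a=r.x[2]
print("knob",W(r.x,L[4:5]),"handle",W(r.x,L[5:6]),"out",-np.cos(a),-np.sin(a))
for s in((-.16-.223*np.sin(t),0,.062+.223*np.cos(t)) for t in (0,.5,1,1.45)): print(W(r.x,np.array([s])))
print("knob ray",ray(px[4],.294,K,d,M),"handle",ray(px[5],.289,K,d,M))
for n,p,z in(("tile",(412,220),.015),("jar",(392,256),.085),("hamhead",(362,183),.02)):print(n,ray(p,z,K,d,M))
E
```

```text
[0.55899602 0.29851237 1.43796581] [ 0.2 -0.3  0.2 -0.7  0.2  0.9 -0.8  0.7 -0.4 -0.8  0.6  0.1]
knob [[0.44491117 0.19975181 0.294     ]] handle [[0.53780558 0.13992181 0.289     ]] out -0.1324402526140619 -0.9911909904188615
[[0.53780558 0.13992181 0.285     ]]
[[0.52364614 0.0339517  0.25770091]]
[[ 0.51295343 -0.04607323  0.18248741]]
[[ 0.50848662 -0.07950309  0.08887212]]
knob ray [0.44327209 0.19888984 0.294     ] handle [0.53807005 0.14134168 0.289     ]
tile [ 0.46410447 -0.26608939  0.015     ]
jar [ 0.36666317 -0.20048417  0.085     ]
hamhead [ 0.5644462  -0.12952923  0.02      ]
```

step_arm --motion '[[0,[0,0,1],0.4],[0,[0,0,1],0.4],[0,[0,0,1],0.4],[0,[0,0,1],0.4],[0,[0,0,1],0.4],[0,[0,0,1],0.4],[0,[0.7,-1,0],0],[0,[0.7,-1,0],0],[0,[0.7,-1,0],0],[0,[0.7,-1,0],0],[0,[0.7,-1,0],0],[0,[0.7,-1,0],0]]'

```text
time: 1.35
ee_pos: [0.3554, 0.4001, 0.4111]
ee_rot: [-3.141, -0.0, 3.007]
wrist_force: [0.4, -0.1, 0.7]
opening: 1.001
grasp_force: 0.0
```

step_arm --motion '[[0,[0.7,-1,0],0],[0,[0.7,-1,0],0],[0,[0.7,-1,0],0],[0,[0.7,-1,0],0],[0,[0.7,-1,0],0],[0,[0.7,-1,0],0],[0,[0.7,-1,0],0],[0,[0.7,-1,0],0],[0,[0,0,0],0],[0,[0,0,0],0],[0,[0,0,0],0]]'

```text
time: 2.45
ee_pos: [0.5222, 0.1627, 0.4111]
ee_rot: [3.141, -0.001, 3.008]
wrist_force: [-0.7, 0.9, -1.7]
opening: 1.005
grasp_force: 0.0
```

step_arm --motion '[[0,[0.53,-0.73,0],0],[0,[0,0,-1],0],[0,[0,0,-1],0],[0,[0,0,-1],0],[0,[0,0,-0.6],0],[0,[0,0,-0.6],0],[0,[0,0,-0.5],0],[0,[0,0,0],0],[0,[0,0,0],0]]'

```text
time: 3.35
ee_pos: [0.5384, 0.1408, 0.2707]
ee_rot: [3.141, -0.0, 3.009]
wrist_force: [0.3, 0.3, -0.6]
opening: 1.001
grasp_force: 0.0
```

```bash
python3 - <<'E'
from h import *
a=cal("scene")[0][130:330,340:540,::-1];b=cal("top")[0][85:285,105:305,::-1]
cv2.imwrite("pics/p1.png",cv2.resize(np.hstack([a,b]),None,fx=2,fy=2,interpolation=cv2.INTER_CUBIC))
E
```

```text
(no output)
```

View pics/p1.png

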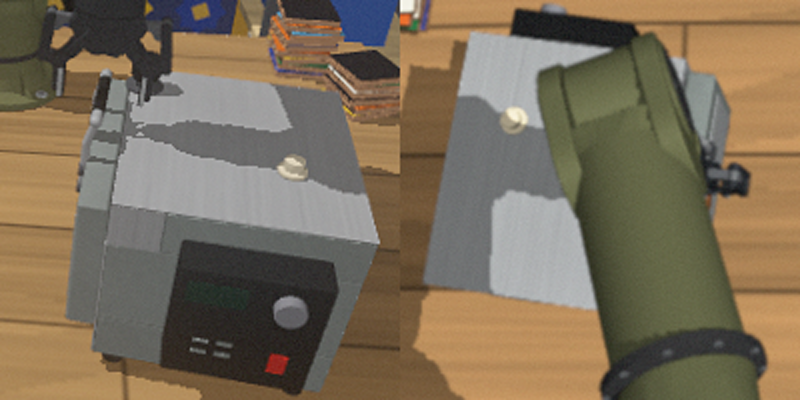

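The fingers straddle the bar in the scene view (around (105,85) in the crop); the arm hides the rest from above. Closing.

step_arm --motion '[[1,[0,0,-0.1],0],[1,[0,0,0],0],[1,[0,0,0],0],[1,[0,0,0],0],[1,[0,0,0],0],[1,[0,0,0],0],[1,[0,0,0],0],[1,[0,0,0],0],[1,[0,0,0],0],[1,[0,0,0],0]]'

```text
time: 4.45
ee_pos: [0.5388, 0.1401, 0.2676]
ee_rot: [3.141, 0.0, 3.007]
wrist_force: [-0.2, 2.3, 4.1]
opening: 0.143
grasp_force: 58.7
```

step_arm --motion '[[1,[-0.015,-0.1,0],0],[1,[-0.015,-0.1,0],0],[1,[-0.015,-0.1,0],0],[1,[0,0,0],0],[1,[0,0,0],0]]'

```text
time: 4.95
ee_pos: [0.5375, 0.1305, 0.2673]
ee_rot: [3.142, 0.0, 3.006]
wrist_force: [0.3, 4.0, 4.4]
opening: 0.139
grasp_force: 58.7
```

step_arm --motion '[[1,[-0.015,-0.1,0],0],[1,[-0.015,-0.1,0],0],[1,[0,0,0],0],[1,[0,0,0],0]]'

```text
time: 5.35
ee_pos: [0.5365, 0.1241, 0.2673]
ee_rot: [-3.141, 0.0, 3.006]
wrist_force: [1.1, 2.0, 3.5]
opening: 0.142
grasp_force: 58.8
```

step_arm --motion '[[1,[-0.015,-0.1,0],0],[1,[-0.015,-0.1,0],0],[1,[0,0,0],0],[1,[0,0,0],0]]'

```text
time: 5.75
ee_pos: [0.5357, 0.1184, 0.2668]
ee_rot: [-3.141, -0.0, 3.006]
wrist_force: [3.7, 2.8, -2.6]
opening: 0.137
grasp_force: 58.6
```

The tug gives 22 mm at about 3 N with no hard stop, well past the play, so the door isn't caught and the knob needs no turn. Working out the arc next.

```bash
python3 - <<'E'
import numpy as np
t=np.arange(.1,1.46,.075);P=np.c_[-.1324*.223*np.sin(t),-.9912*.223*np.sin(t),.223*np.cos(t)]
print((np.diff(P,axis=0)/.03).round(2).tolist(), (P[-1]-P[0])+[.5357,.1184,.2668])
E
```

```text
[[-0.07, -0.55, -0.08], [-0.07, -0.54, -0.12], [-0.07, -0.53, -0.16], [-0.07, -0.52, -0.2], [-0.07, -0.5, -0.24], [-0.06, -0.48, -0.27], [-0.06, -0.46, -0.31], [-0.06, -0.44, -0.34], [-0.05, -0.41, -0.37], [-0.05, -0.38, -0.4], [-0.05, -0.35, -0.43], [-0.04, -0.32, -0.46], [-0.04, -0.28, -0.48], [-0.03, -0.24, -0.5], [-0.03, -0.21, -0.52], [-0.02, -0.17, -0.53], [-0.02, -0.13, -0.54], [-0.01, -0.09, -0.55]] [ 0.50933755 -0.07895996  0.07178619]
```

step_arm --motion '[[1,[-0.07,-0.55,-0.08],0],[1,[-0.07,-0.54,-0.12],0],[1,[-0.07,-0.53,-0.16],0],[1,[0,0,0],0],[1,[0,0,0],0]]'

```text
time: 6.25
ee_pos: [0.5289, 0.0701, 0.2566]
ee_rot: [-3.141, -0.001, 3.006]
wrist_force: [0.2, 1.9, 3.9]
opening: 0.14
grasp_force: 61.1
```

The door is moving freely with low force, so I continue.

step_arm --motion '[[1,[-0.07,-0.52,-0.2],0],[1,[-0.07,-0.5,-0.24],0],[1,[-0.06,-0.48,-0.27],0],[1,[-0.06,-0.46,-0.31],0],[1,[-0.06,-0.44,-0.34],0],[1,[-0.05,-0.41,-0.37],0],[1,[0,0,0],0],[1,[0,0,0],0]]'

```text
time: 7.05
ee_pos: [0.517, -0.0143, 0.2036]
ee_rot: [-3.141, -0.003, 3.007]
wrist_force: [-2.7, 4.8, -1.0]
opening: 0.138
grasp_force: 60.6
```

step_arm --motion '[[1,[-0.05,-0.38,-0.4],0],[1,[-0.05,-0.35,-0.43],0],[1,[-0.04,-0.32,-0.46],0],[1,[-0.04,-0.28,-0.48],0],[1,[-0.03,-0.24,-0.5],0],[1,[-0.03,-0.21,-0.52],0],[1,[0,0,0],0],[1,[0,0,0],0]]'

```text
time: 7.85
ee_pos: [0.5098, -0.067, 0.1204]
ee_rot: [3.142, -0.003, 3.008]
wrist_force: [-3.4, 4.6, 2.8]
opening: 0.138
grasp_force: 59.1
```

step_arm --motion '[[1,[-0.02,-0.17,-0.53],0],[1,[-0.02,-0.13,-0.54],0],[1,[-0.01,-0.06,-0.35],0],[1,[0,0,0],0],[1,[0,0,0],0],[1,[0,0,0],0],[1,[0,0,0],0]]'

```text
time: 8.55
ee_pos: [0.5085, -0.077, 0.0783]
ee_rot: [3.141, -0.002, 3.009]
wrist_force: [-3.2, 6.1, 3.7]
opening: 0.141
grasp_force: 59.0
```

```bash
python3 - <<'E'
from h import *
a=cal("scene")[0][:,:,::-1]
cv2.imwrite("pics/p2.png",a)
E
```

```text
(no output)
```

View pics/p2.png

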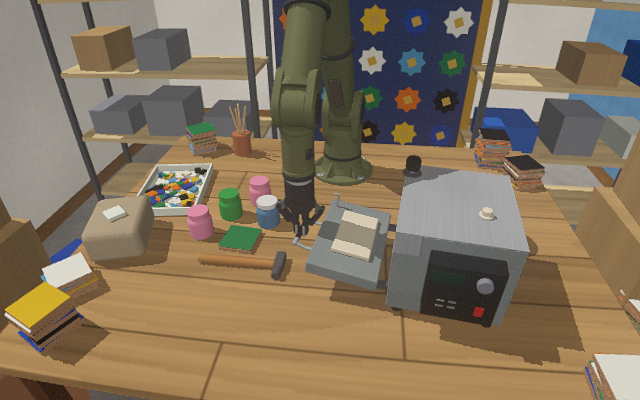

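The door is down (around (350,240)) with the gripper holding the bar at (305,235). The hammer, tile and jar are where they were. Handing in.

```bash
python3 -c "
from rig import bot
print(bot.finish_job())"
```

```text
the job is handed in; nothing more can be done
None
```

The kiln door is down and held by its handle: the tug showed it wasn't caught, so I left the knob alone, and the tile, jar and hammer look undisturbed; the job is handed in, but no verdict came back.

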